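# Unload the creep-tested cake sample and hold it up in the tongs

## Robot

A 6-joint arm with a two-finger parallel gripper is mounted at the origin on the work surface. World frame = base frame: x ahead of the robot, y to its left, z up, the work surface at z = 0. Lengths are in m, angles in rad, forces in N, time in s.
With the tool pointing down it reaches from about 0.375 to 0.9 m from the base axis. Payload 3.1 kg.
Tool frame: the origin (TCP) lies at the very end of the fingers, on their centre line; the grasp point (between the pads) lies 19 mm behind it (manip.grasp_offset is the distance from the TCP to the grasp point, in m); x points along the fingers, z is the direction in which the jaws open and shut, and the axes are right-handed (so a half turn about x gives the same grasp; the last joint's range is limited). The gripper opens to 85 mm and grips with 20 to 120 N. Pads are 22 mm wide; open, the fingers measure 114 mm over their backs; the gripper's body (76 mm by 85 mm) begins 54 mm behind the grasp point. The pads swing forward as they close: fully open they stand 13 mm farther back than shut.
Start: joints at [-1.472, 0.527, 1.433, -0, 1.181, -0.178], TCP at [0.171, -0.601, 0.231] pointing down, gripper open.
Joint ranges: [-3.08, 3.08], [-0.75, 2.2], [0.22, 2.44], [-1.43, 4.57], [0, 2.65], [-2.85, 2.85]. Speed limits (rad/s): [2.79, 2.79, 3.14, 3.14, 3.14, 3.14].

## Interface

Orientations are given as a unit quaternion [x, y, z, w].
In Python, from station import manip gives the robot as it stands.
- The arm moves only by the tool send_rows, never from a script. Its argument "steps" is a list that holds one entry, the list of rows, each a list of 5 numbers: the closure, from 0 (fully open) to 1 (shut), then the shift along the world's x, y, z in m, then the turn about the world's z in rad. A call has 1 to 8 rows; each row is the pose to reach, as a shift and turn from the pose commanded when the call began; what a row does not reach only later rows make up. A row lasts 1/8 s, in which the tool goes at most 62.5 mm and 10.7 degrees, less where a joint would pass 70% of its speed; a pose out of reach is approached as far as the arm can. A call with a gripper value outside its range is refused whole. The fingers move at their own pace and stop on an object; "grip_force" is the grip in N (left out, the last holds). Time passes only in rows, so rows that repeat a pose let the fingers close. It gives the time, the measured TCP pose, the force and the opening at its end, in the units of the state.
- manip.sense(): the state, without advancing time (a new reading comes with each control period).
- manip.snapshot(name): name is "side" or "top" or "wrist"; returns the picture (384x512x3 uint8, red, green, blue); there is no depth.
- manip.camera_params(name): a dict with "fx", "fy", "cx", "cy" (pixels), "T" (4x4, takes a point from camera to world coordinates); the wrist camera has in their place "tool_from_camera" (4x4, takes a point from camera to tool coordinates, whose origin is the TCP and whose axes are the tool frame's). Camera axes: x right, y down, z forward; pixel columns grow to the right and rows downward; lengths in m; the calibration is good to about 2 mm. A picture is of the moment at which its call begins: read the wrist's pose just before it. camera_params takes no time and is no camera call.
- manip.sign_off(): hands the job in, once; it reports no verdict.
The state is a dict: "t": time; "q": joint angles; "qd": joint speeds; "tau": joint torques, N m; "tcp_pos": TCP position; "tool_rot": TCP orientation; "force": force on the tool from outside, world axes, zero at the start; "ft_torque": the same for the moment, N m; "finger_gap": opening from 0.0 (shut) to 1.0 (fully open).
Only numpy, scipy, OpenCV 4.12 (cv2) and the standard library are available. Lean on these libraries where they do the work, as an engineer would, in place of code of your own. Each camera call takes 0.05 s, during which the arm holds its last target.

## Task

In the food lab a steel weight stands on a little sponge cake on the low round pedestal: lift the weight off by its knob and stand it upright, centred, on the narrow top of the taller weight stand, and let go of it. Then pick up the steel tongs from their rest, close their tips on the cake and lift it well clear (about 10 cm) above the pedestal; finish while still holding it up in the tongs, without ever touching the cake with the gripper or shifting the other things on the bench.

Things in the scene. Friction and masses are not known exactly. Their poses are not given: they have to be found in the camera images.
- weight_knob (a point): Middle of the knob of the steel weight: a disc 38 mm across and 22 mm high, a 12 mm thick neck and an upright round knob 18 mm across and 20 mm high; 56 mm high in all, about 0.2 kg. This point is 46 mm above its foot. It starts standing centred on the cake. z up along its axis.
- weight_foot (a point): Centre of the underside of the same weight, z up along its axis.
- weight: The same weight, origin at the centre of its underside.
- weight_stand_top (a point): Centre of the flat top face of the weight stand: a fixed black 80 x 80 x 10 mm foot, a thin steel post and a flat round steel top 36 mm across and 90 mm above the bench. It is left or right of the pedestal, opposite the tongs rest.
- weight_stand: The weight stand, origin at the centre of its underside on the bench.
- pedestal_top (a point): Centre of the flat top face, 34 mm across and 60 mm above the bench, of the fixed aluminium pedestal (round base 90 mm across and 8 mm high, thin stem) that carries the cake.
- pedestal: The pedestal, origin at the centre of its underside on the bench.
- cake_center (a point): Centre (half-way up) of the upright yellow sponge cake puck, 40 mm across, 30 mm high, about 35 g, firm; it stands centred on the pedestal.
- cake: The same cake, origin at the centre of its underside.
- tongs_grip (a point): Grip point of the loose steel tongs (0.11 kg), mid-way between the two arms, half-way up, near the centre of mass. They lie flat and open on the rest; each arm is a strip 14 mm high, to be taken from above, one finger outside each arm. x: to the tips; y: from arm to arm (squeeze along it); z: up. Width outside here: 53 mm open, 36 mm when closed on the cake. Springy bow 95 to 115 mm behind.
- tongs_tip (a point): Point mid-way between the tips of the tongs, 93 mm ahead of the grip point along x, same height: the middle of the tips, which are flat upright plates 40 mm long and 18 mm high. Gap between them 72 mm when open, about 62 mm with 48 mm over the arms at the grip point.
- tongs: The tongs, origin 7 mm below the grip point. They spring open, pushing each finger at the grip point with about 5 N when just squeezed, 7 N closed on the cake, 10 N shut: they stay, tips open, in a gripper closed to about 48 mm, and need a grip of 15 to 25 N on the cake. Tips move 2 mm per 1 mm at the grip point.
- tongs_rest: Fixed black tongs rest: a base plate 200 x 110 x 6 mm and two cross bars, tops 30 mm above the bench, at 88 mm behind and 52 mm ahead of its centre (each 12 mm thick); the tongs lie on the bars with their grip point over the rest's centre, 37 mm above the bench, and point along its x axis. Origin: centre of the underside.
- dish: Bystander, leave alone: low open glass dish, 64 mm across, 14 mm high, on the bench near the middle, in front of the robot. Origin: centre of its underside.
- jar: Bystander, leave alone: glass jar with white cap, 52 mm across, 65 mm high, far left of the middle. Origin: centre of its underside.
- beaker: Bystander, leave alone: open glass beaker, 66 mm across, 85 mm high, far right of the middle. Origin: centre of its underside.
- dropper: Bystander, leave alone: amber bottle with black cap, 36 mm across, 85 mm high, at the left. Origin: centre of its underside.
- spatula: Bystander, leave alone: steel spatula 200 mm long lying at the right. Origin: centre of its underside.
- cup: Bystander, leave alone: white open plastic cup, 56 mm across, 40 mm high, beyond the pedestal. Origin: centre of its underside.
- sponge_box: Bystander, leave alone: small cardboard box 70 x 50 x 35 mm, at the left near the robot. Origin: centre of its underside.
Things that resemble listed ones, but are neither listed nor needed, are in the scene too. What is shaped like the weight but turquoise is not meant.

How it is judged:
On the way, in this order (a step that is already met when the one before it is completed fails the run):
1. the weight stands upright on the weight stand, released (horizontal distance between weight_foot and weight_stand_top below 0.01 m and z of weight_foot in the frame of weight_stand_top between -0.005 and 0.005 m and angle between weight_foot's own z axis and vertical below 0.1 rad and contact force between the fingers and weight below 0.1 N), for 0.2 s.
2. the cake is held in the tongs, lifted clear of the pedestal (z of cake_center in the frame of pedestal_top above 0.06 m and contact force between cake and tongs above 0.3 N and contact force between the fingers and tongs above 0.5 N and distance between cake_center and tongs_tip below 0.03 m and contact force between tongs and tongs_rest below 0.05 N and contact force between each of the arm, the fingers and cake below 0.1 N and contact force between cake and weight below 0.05 N and contact force between cake and pedestal below 0.05 N and contact force between cake and weight_stand below 0.05 N), for 0.2 s.
At the end, for the whole second after the job is handed in: Weight upright on its stand (centre within 10 mm, tilt under 0.1 rad), released; cake centre over 60 mm above the pedestal top, within 30 mm of the tongs' tip point, pressed by the tongs, not touched by gripper, pedestal, stand or weight, at rest; tongs in the gripper, off their rest (all of step 1 and all of step 2 and linear speed of cake below 0.03 m/s); the arm keeps its last pose, push and grip.
It fails at once if the gripper or arm touches the cake (contact force between any of the fingers, the arm and cake above 0.3 N).
It fails at once if a bystander is shifted by more than 3 cm (distance of any of dish, jar, beaker, dropper, spatula, cup, sponge_box from where it was at the start of the episode above 0.03 m).
It also fails if it takes over 54 s, if anything falls off the work surface, if the arm or the gripper's body presses on something with over 40 N, if the wrist force passes 120 N, or if a joint passes its speed limit or range.

## Working session

There is one attempt and no reset: what is moved stays moved. The work goes in short steps, Python scripts to look and compute and a tool call to move; the robot and the scene stay as the last step left them, time stands still between calls to the robot, and variables do not carry over. Pictures are saved under pics/ and viewed, and the job is handed in when it is done.

Besides the shell and the picture viewer there is one more tool, called after ">>>" as name([rows], argument=value, ...), one row to a line, values as JSON. send_rows: Moves the arm, as the interface text tells. Its arguments: {"type":"object","properties":{"steps":{"type":"array","items":{"type":"array","items":{"type":"array","items":{"type":"number"}}}},"grip_force":{"type":"number"}},"required":["steps"]}

```bash
ls; mkdir -p pics
python3 - <<'E'
from station import manip
import cv2,numpy as np
print(manip.sense())
for n in ("side","top","wrist"):
    im=manip.snapshot(n); cv2.imwrite(f"pics/{n}0.png",im[:,:,::-1])
    p=manip.camera_params(n); print(n,{k:np.round(v,4).tolist() for k,v in p.items()})
print(manip.grasp_offset)
E
```

```text
pics
{'t': 0.0, 'q': array([-1.47151493e+00,  5.28483429e-01,  1.43387336e+00,  5.81143028e-06,
        1.18140962e+00, -1.78510941e-01]), 'qd': array([ 0.00015832, -0.00034467, -0.00176161,  0.00074735, -0.00095422,
       -0.00055765]), 'tau': array([-2.88963733e-03, -4.42362213e+01, -1.78024507e+01, -2.68997892e-04,
        8.46293871e-03, -1.73140734e-05]), 'tcp_pos': array([ 0.17134825, -0.60032127,  0.23033222]), 'tool_rot': array([ 0.42652591,  0.564929  , -0.42539426,  0.56388881]), 'force': array([0.09350939, 0.29748335, 0.49088955]), 'ft_torque': array([-0.03510215,  0.05031789, -0.00262484]), 'finger_gap': 0.9982232516611963}
side {'fx': 481.0182, 'fy': 481.0182, 'cx': 254.7832, 'cy': 194.2806, 'T': [[-0.8166, 0.3276, -0.4752, 1.4134], [0.5767, 0.4294, -0.6951, 1.1676], [-0.0237, -0.8416, -0.5396, 1.0409], [0.0, 0.0, 0.0, 1.0]]}
top {'fx': 490.7591, 'fy': 490.7591, 'cx': 257.3566, 'cy': 191.5337, 'T': [[-0.0037, -0.9979, 0.0644, 0.4975], [-0.9999, 0.0028, -0.0133, 0.0115], [0.0131, -0.0645, -0.9978, 1.8886], [0.0, 0.0, 0.0, 1.0]]}
wrist {'fx': 299.413, 'fy': 299.413, 'cx': 256.0517, 'cy': 195.3905, 'tool_from_camera': [[-0.0007, -0.2847, 0.9586, -0.1422], [0.0002, -0.9586, -0.2847, 0.0716], [1.0, -0.0001, 0.0007, 0.0007], [0.0, 0.0, 0.0, 1.0]]}
0.0187
```

View pics/top0.png

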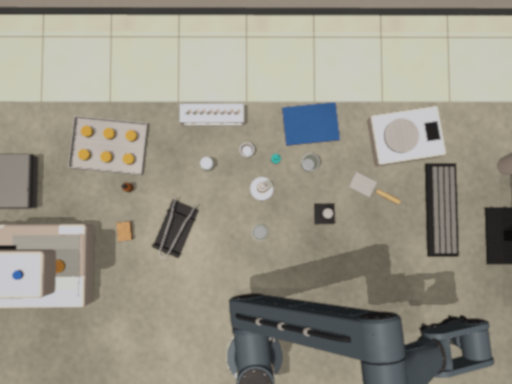

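View pics/side0.png

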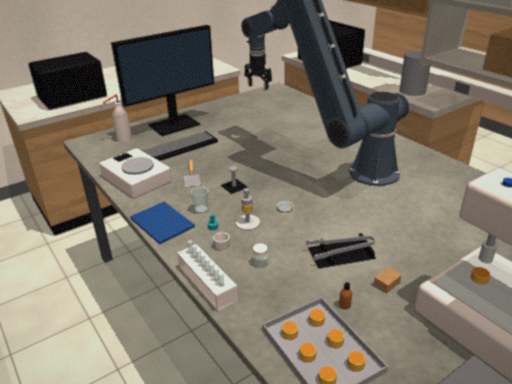

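View pics/wrist0.png

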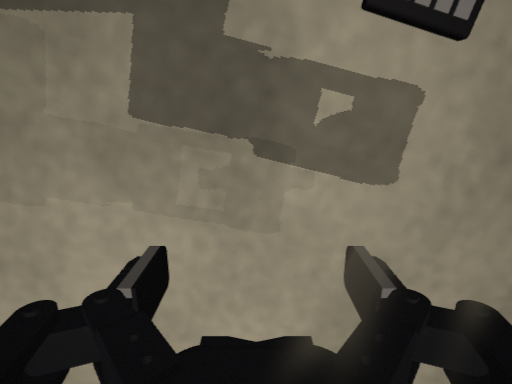

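```bash
cat > h.py <<'E'
import numpy as np,cv2
from station import manip
from scipy.spatial.transform import Rotation as R
def cam(n,s=None):
    p=manip.camera_params(n); K=np.array([[p['fx'],0,p['cx']],[0,p['fy'],p['cy']],[0,0,1]])
    if n=='wrist':
        T=np.eye(4);T[:3,:3]=R.from_quat(s['tool_rot']).as_matrix();T[:3,3]=s['tcp_pos'];T=T@p['tool_from_camera']
    else: T=np.array(p['T'])
    return K,T
def onz(K,T,u,v,z):
    d=T[:3,:3]@np.linalg.inv(K)@[u,v,1]; return T[:3,3]+d*(z-T[2,3])/d[2]
def proj(K,T,P):
    c=(np.atleast_2d(P)-T[:3,3])@T[:3,:3]; c=c@K.T; return c[:,:2]/c[:,2:]
def crop(im,x0,y0,w,h,f,name):
    c=cv2.resize(im[y0:y0+h,x0:x0+w],None,fx=f,fy=f,interpolation=cv2.INTER_CUBIC); cv2.imwrite(name,c[:,:,::-1] if False else c)
E
python3 - <<'E'
from h import *
t=cv2.imread('pics/top0.png');s=cv2.imread('pics/side0.png')
crop(t,145,140,200,125,4,'pics/top0c.png')
crop(s,180,150,200,130,4,'pics/side0c.png')
K,T=cam('top')
for n,u,v,z in [('ped',262,188,0.004),('stand',324,213,.09),('rest',175,228,.03),('turq',276,158,.05),('dish',260,231,.01)]:
    print(n,onz(K,T,u,v,z).round(3))
E
```

```text
ped [ 0.633 -0.032  0.004]
stand [ 0.534 -0.257  0.09 ]
rest [0.481 0.298 0.03 ]
turq [ 0.743 -0.084  0.05 ]
dish [ 0.468 -0.023  0.01 ]
```

View pics/top0c.png

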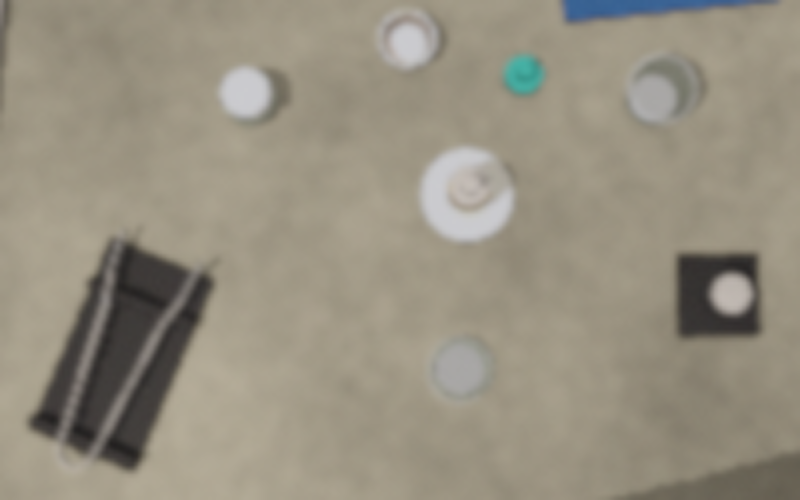

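View pics/side0c.png

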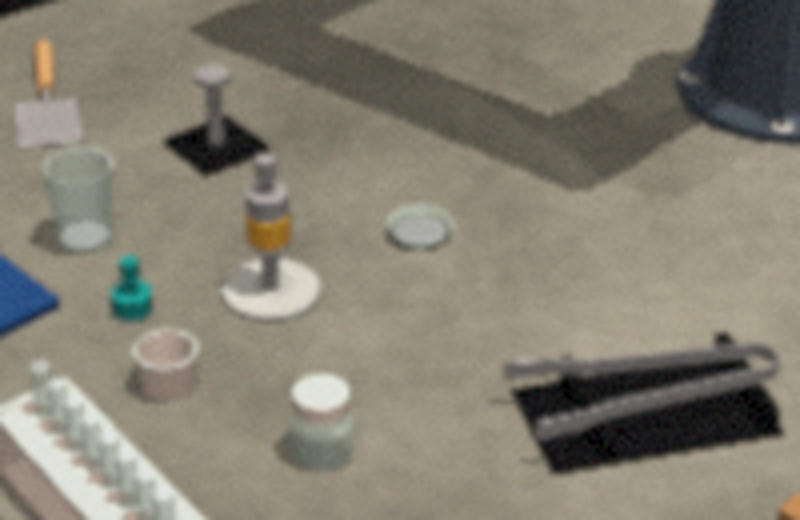

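Run:
```python
from h import *
t=cv2.imread('pics/top0.png');s=cv2.imread('pics/side0.png')
crop(t,235,160,56,42,14,'pics/a.png')
crop(s,225,160,50,70,8,'pics/b.png')
crop(t,145,190,60,72,8,'pics/c.png')
crop(t,305,193,40,40,12,'pics/d.png')
K,T=cam('top');KS,TS=cam('side')
g=lambda x0,y0,cx,cy,f=4:(x0+(cx+.5)/f-.5,y0+(cy+.5)/f-.5)
print('pedbase',onz(K,T,*g(145,140,467,194),.008).round(4), onz(KS,TS,*g(180,150,271,288),.008).round(4))
print('stand',onz(K,T,*g(145,140,732,294),.09).round(4), onz(KS,TS,*g(180,150,212,76),.09).round(4))
print('knob',onz(K,T,*g(145,140,478,182),.146).round(4), onz(KS,TS,*g(180,150,265,161),.146).round(4))
```

```text
pedbase [ 0.6319 -0.029   0.008 ] [ 0.6323 -0.028   0.008 ]
stand [ 0.5334 -0.27    0.09  ] [ 0.5368 -0.2667  0.09  ]
knob [ 0.6328 -0.0359  0.146 ] [ 0.6337 -0.0274  0.146 ]
```

View pics/a.png

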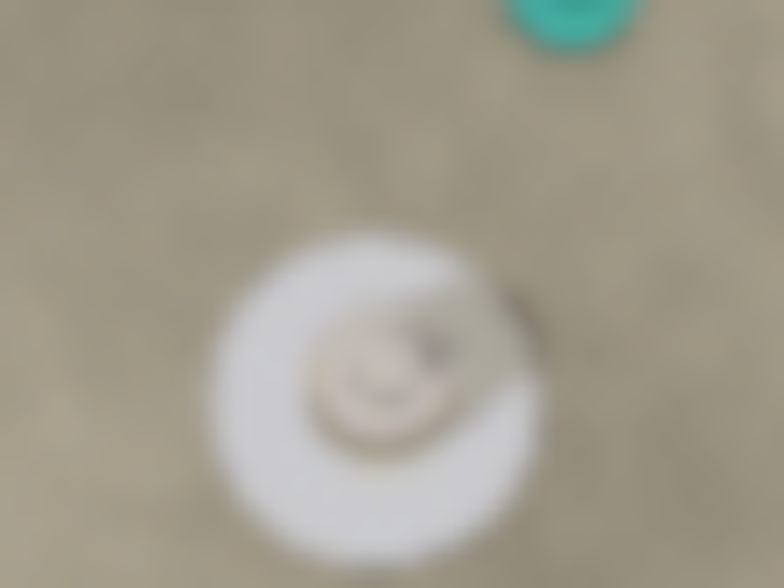

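View pics/b.png

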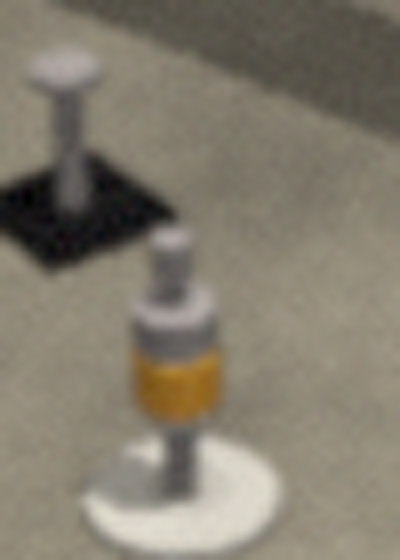

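View pics/c.png

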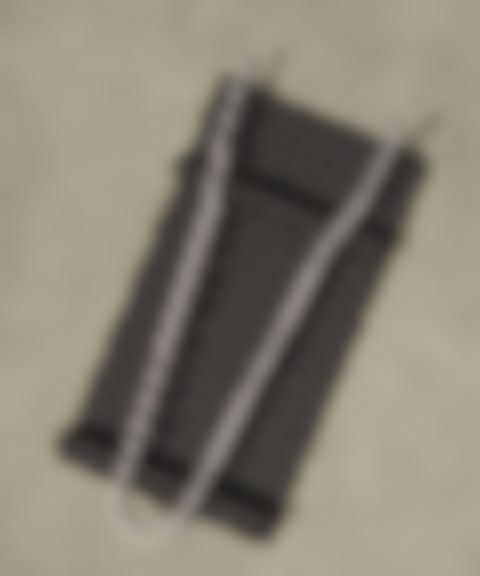

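View pics/d.png

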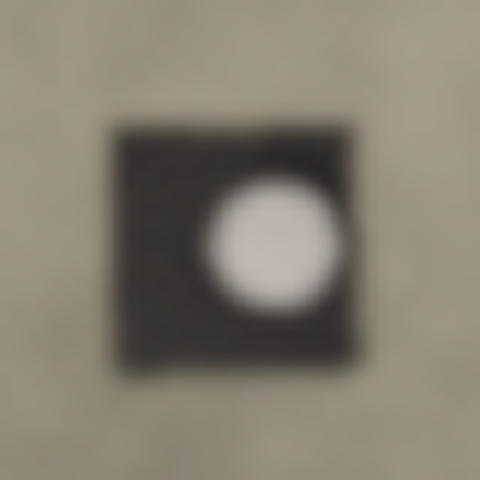

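Run:
```python
from h import *
K,T=cam('top');KS,TS=cam('side')
g=lambda x0,y0,cx,cy,f=4:(x0+(cx+.5)/f-.5,y0+(cy+.5)/f-.5)
def p(n,a,zs): print(n,onz(K,T,*a,zs).round(4))
p('pedbase',g(235,160,375,398,14),.008)
p('weightdisc',g(235,160,380,383,14),.112)
p('knobtop',g(235,160,380,362,14),.146)
p('standtop',g(305,193,275,245,12),.09)
p('standfoot',g(305,193,238,249,12),.01)
print('S knob',onz(KS,TS,*g(225,160,171,236,8),.146).round(4))
print('S stand',onz(KS,TS,*g(225,160,66,71,8),.09).round(4))
print('S ped',onz(KS,TS,*g(225,160,183,492,8),.008).round(4))
# tongs
tl=onz(K,T,*g(145,190,240,75,8),.037); tr=onz(K,T,*g(145,190,397,140,8),.037); bow=onz(K,T,*g(145,190,145,540,8),.037)
print(tl,tr,bow)
m=(tl+tr)/2; d=m-bow; print('yaw',np.degrees(np.arctan2(d[1],d[0])),np.linalg.norm(d), 'grip', m-d/np.linalg.norm(d)*.113)
# rest plate corners
for c in [(232,75),(425,165),(265,540),(62,450)]: print(onz(K,T,*g(145,190,*c,8),.006).round(4))
s=manip.sense();print(R.from_quat(s['tool_rot']).as_matrix().round(3))
```

```text
pedbase [ 0.6326 -0.0288  0.008 ]
weightdisc [ 0.629  -0.0279  0.112 ]
knobtop [ 0.6318 -0.0272  0.146 ]
standtop [ 0.5341 -0.2694  0.09  ]
standfoot [ 0.5344 -0.27    0.01  ]
S knob [ 0.6305 -0.0317  0.146 ]
S stand [ 0.5354 -0.2675  0.09  ]
S ped [ 0.6301 -0.0307  0.008 ]
[0.58990959 0.29903875 0.037     ] [0.55904289 0.22504807 0.037     ] [0.37244527 0.34179181 0.037     ]
yaw -21.540812350399968 0.21720110947753377 grip [0.46936858 0.30353293 0.037     ]
[0.5915 0.3077 0.006 ]
[0.5481 0.2152 0.006 ]
[0.3701 0.2904 0.006 ]
[0.4131 0.3871 0.006 ]
[[-0.     0.962  0.274]
 [ 0.002  0.274 -0.962]
 [-1.     0.    -0.002]]
```

>>> send_rows([
  [[0,0.02,0.025,0.01,0.1],[0,0.055,0.068,0.02,0.27],[0,0.09,0.112,0.02,0.44],[0,0.125,0.155,0.02,0.61],[0,0.16,0.199,0.02,0.78],[0,0.195,0.242,0.02,0.95],[0,0.23,0.286,0.02,1.12],[0,0.265,0.33,0.02,1.29]],
])

```text
t: 1.15
tcp_pos: [0.4373, -0.2695, 0.2512]
tool_rot: [-0.001, 0.707, 0.001, 0.707]
force: [0.5, -0.9, 0.2]
finger_gap: 0.997
```

>>> send_rows([
  [[0,0.035,0.043,0,0],[0,0.07,0.087,0,0],[0,0.105,0.131,0,0],[0,0.14,0.174,0,0],[0,0.175,0.218,0,0],[0,0.195,0.242,0,0],[0,0.195,0.242,0,0]],
])

```text
t: 2.02
tcp_pos: [0.6323, -0.0269, 0.2507]
tool_rot: [-0.0, 0.707, 0.0, 0.707]
force: [-0.8, 0.0, 0.5]
finger_gap: 0.997
```

Run:
```python
from h import *
s=manip.sense(); im=manip.snapshot('wrist'); np.save('w1.npy',np.r_[s['tcp_pos'],s['tool_rot']])
cv2.imwrite('pics/w1.png',im[:,:,::-1]); print(s['t'],s['tcp_pos'],R.from_quat(s['tool_rot']).as_matrix().round(3),s['q'].round(2))
K,T=cam('wrist',s); print(proj(K,T,[[.631,-.029,.146],[.631,-.029,.008]]).round(1))
```

```text
2.025 [ 0.63227684 -0.02685733  0.25067732] [[-0.    -0.001  1.   ]
 [ 0.     1.     0.001]
 [-1.     0.    -0.   ]] [-0.22  0.52  1.39  0.    1.23 -0.22]
[[255.2 195.5]
 [255.6 165.4]]
```

View pics/w1.png

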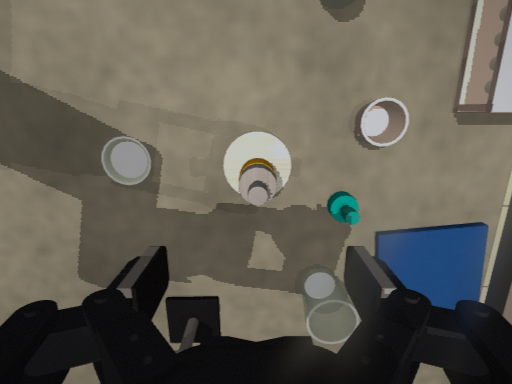

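Run:
```python
from h import *
im=cv2.imread('pics/w1.png'); crop(im,215,125,85,90,7,'pics/w1c.png')
```

```text
(no output)
```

View pics/w1c.png

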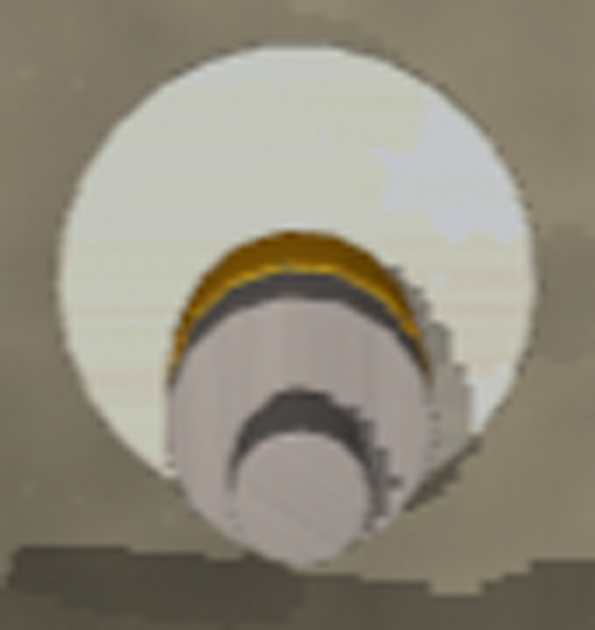

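>>> send_rows([
  [[0,0.001,-0.002,-0.03,0],[0,0.001,-0.002,-0.07,0],[0,0.001,-0.002,-0.1,0],[0,0.001,-0.002,-0.12,0],[0,0.001,-0.002,-0.133,0],[0,0.001,-0.002,-0.133,0],[0.5,0.001,-0.002,-0.133,0],[0.6,0.001,-0.002,-0.133,0]],
], grip_force=30)

```text
t: 3.08
tcp_pos: [0.6331, -0.0312, 0.1194]
tool_rot: [0.001, 0.706, -0.001, 0.708]
force: [-0.2, 0.4, 0.2]
finger_gap: 0.604
```

>>> send_rows([
  [[0.8,0,0,0,0],[1,0,0,0,0],[1,0,0,0,0],[1,0,0,0,0],[1,0,0,0,0]],
])

```text
t: 3.7
tcp_pos: [0.6328, -0.031, 0.1188]
tool_rot: [0.001, 0.707, -0.001, 0.707]
force: [-0.3, 0.4, 4.5]
finger_gap: 0.197
```

Run:
```python
from h import *
s=manip.sense(); print(s['t'],s['tcp_pos'],s['finger_gap'],s['force'])
im=manip.snapshot('side')
cv2.imwrite('pics/s2.png',im[:,:,::-1]); crop(cv2.imread('pics/s2.png'),190,110,120,120,5,'pics/s2c.png')
im=manip.snapshot('wrist'); cv2.imwrite('pics/w2.png',im[:,:,::-1])
```

```text
3.7 [ 0.63279694 -0.03102486  0.11880681] 0.19711709143981554 [-0.34887165  0.42765375  4.52841539]
```

View pics/s2c.png

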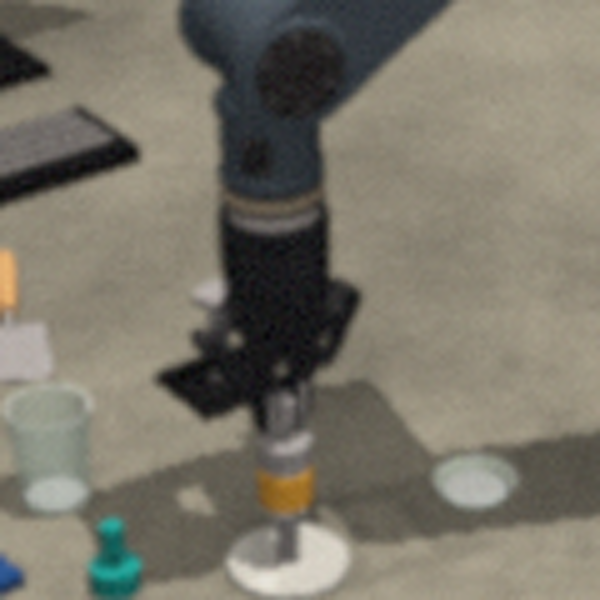

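View pics/w2.png

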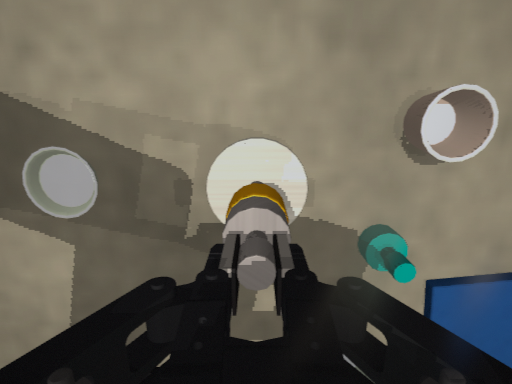

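>>> send_rows([
  [[1,0,0,0.01,0],[1,0,0,0.04,0],[1,0,0,0.075,0],[1,-0.01,-0.03,0.08,0],[1,-0.025,-0.08,0.08,0],[1,-0.041,-0.13,0.08,0],[1,-0.057,-0.18,0.08,0],[1,-0.073,-0.23,0.08,0]],
])

```text
t: 4.8
tcp_pos: [0.5582, -0.2621, 0.1977]
tool_rot: [0.001, 0.708, -0.001, 0.707]
force: [0.4, 0.1, -1.8]
finger_gap: 0.193
```

>>> send_rows([
  [[1,-0.015,-0.04,0,0],[1,-0.024,-0.07,0,0],[1,-0.024,-0.07,0,0],[1,-0.024,-0.07,0,0]],
])

```text
t: 5.3
tcp_pos: [0.5349, -0.3301, 0.1977]
tool_rot: [0.002, 0.708, -0.0, 0.707]
force: [0.5, 0.0, -1.9]
finger_gap: 0.197
```

Run:
```python
from h import *
s=manip.sense(); im=manip.snapshot('wrist')
print(s['t'],s['tcp_pos'],s['finger_gap'],s['force'],s['qd'].round(3))
cv2.imwrite('pics/w3.png',im[:,:,::-1]); 
K,T=cam('wrist',s); print(proj(K,T,[[.5345,-.269,.09]]).round(1))
print(cv2.imwrite('pics/w3c.png',cv2.resize(im[60:260,150:400,::-1],None,fx=3,fy=3,interpolation=cv2.INTER_CUBIC)))
np.savez('w3.npz',K=K,T=T)
```

```text
5.3 [ 0.53491378 -0.33009081  0.19769303] 0.19712537970213556 [ 0.46451334  0.04514775 -1.92553051] [ 0.021 -0.005  0.004  0.    -0.001  0.001]
[[256.2 119.9]]
True
```

View pics/w3c.png

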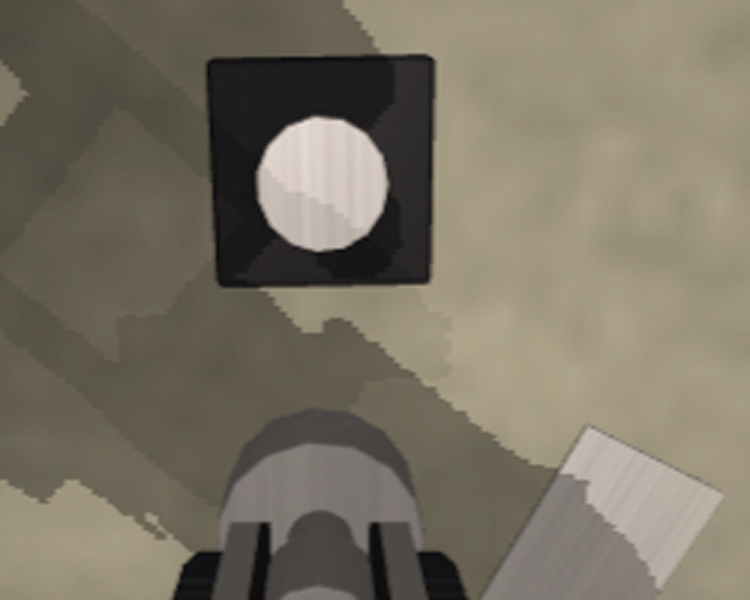

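Run:
```python
from h import *
d=np.load('w3.npz'); print('stand',onz(d['K'],d['T'],257.3,121.2,.09))
im=cv2.imread('pics/w2.png'); crop(im,210,170,95,130,6,'pics/w2c.png')
w=np.load('w1.npy'); K,T=cam('wrist',dict(tcp_pos=w[:3],tool_rot=w[3:])); print(onz(K,T,257.6,195.9,.146),onz(K,T,257.1,164.7,.008))
K,T=cam('wrist',dict(tcp_pos=np.array([.6328,-.03102,.1188]),tool_rot=w[3:])); print(onz(K,T,257.5,270,.146)); print(proj(K,T,[[.633,-.0285,.146],[.633,-.031,.146],[.633,-.0285,.008]]))
```

```text
stand [ 0.53541882 -0.27004797  0.09      ]
[ 0.63304092 -0.02931753  0.146     ] [ 0.63292375 -0.02812566  0.008     ]
[ 0.63299519 -0.02759386  0.146     ]
[[257.50660752 271.85530397]
 [257.49425078 276.93602151]
 [256.94131509 188.44889302]]
```

View pics/w2c.png

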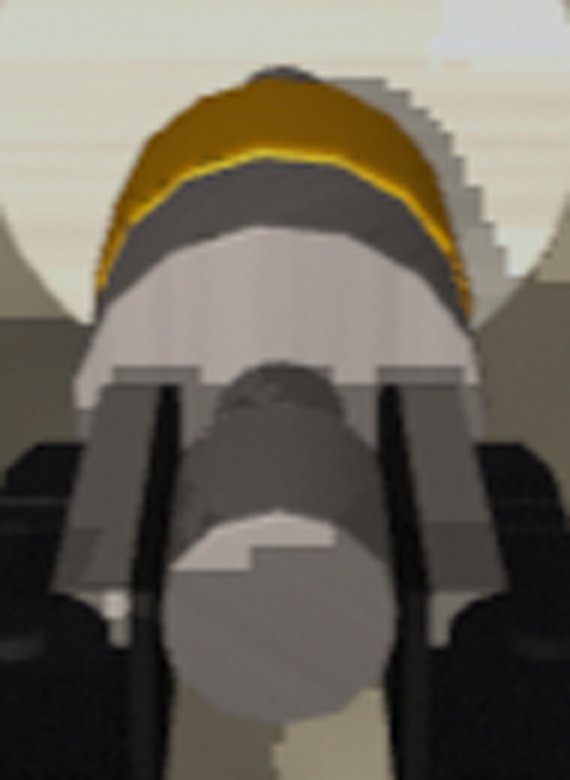

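>>> send_rows([
  [[1,0,0.02,0,0],[1,0,0.05,0,0],[1,0,0.058,-0.01,0],[1,0,0.058,-0.04,0],[1,0,0.058,-0.065,0],[1,0,0.058,-0.075,0],[1,0,0.058,-0.078,0],[1,0,0.058,-0.078,0]],
])

```text
t: 6.35
tcp_pos: [0.5359, -0.2732, 0.1208]
tool_rot: [0.001, 0.707, -0.001, 0.707]
force: [0.2, -0.4, -2.9]
finger_gap: 0.198
```

Run:
```python
from h import *
s=manip.sense(); im=manip.snapshot('wrist')
print(s['t'],s['tcp_pos'],s['finger_gap'],s['force'])
cv2.imwrite('pics/w4c.png',cv2.resize(im[150:320,160:360,::-1],None,fx=3,fy=3,interpolation=cv2.INTER_CUBIC))
im=manip.snapshot('side')
cv2.imwrite('pics/s4.png',im[:,:,::-1]); crop(cv2.imread('pics/s4.png'),180,110,110,110,5,'pics/s4c.png')
```

```text
6.35 [ 0.53591156 -0.27323549  0.12082379] 0.19762669002585256 [ 0.19450227 -0.35112235 -2.93982853]
```

View pics/w4c.png

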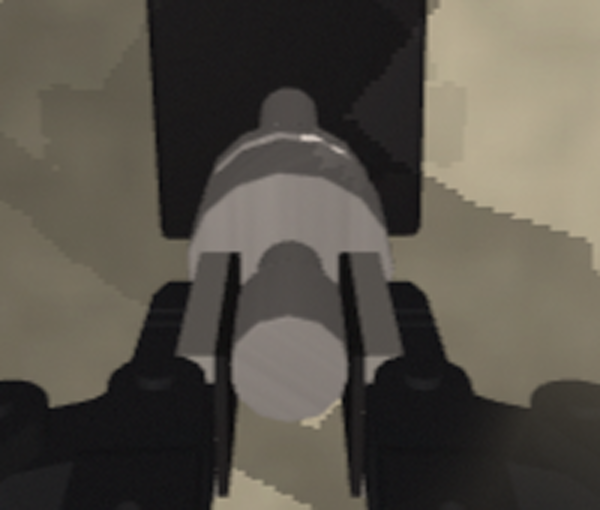

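View pics/s4c.png

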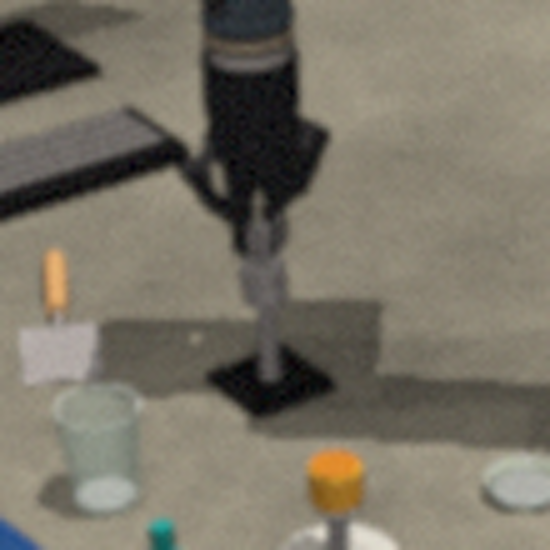

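>>> send_rows([
  [[1,-0.0005,0.001,-0.001,0],[1,-0.0005,0.001,-0.002,0],[1,-0.0005,0.001,-0.0025,0],[1,-0.0005,0.001,-0.0025,0]],
])

```text
t: 6.95
tcp_pos: [0.5352, -0.2721, 0.1188]
tool_rot: [0.001, 0.707, -0.001, 0.707]
force: [-1.0, 1.9, 5.0]
finger_gap: 0.195
```

>>> send_rows([
  [[0.75,0,0,0,0],[0.6,0,0,0,0],[0.4,0,0,0,0],[0.2,0,0,0,0],[0,0,0,0,0],[0,0,0,0.02,0],[0,0,0,0.06,0],[0,0,0,0.1,0]],
])

```text
t: 7.95
tcp_pos: [0.5347, -0.2719, 0.2185]
tool_rot: [0.001, 0.707, -0.001, 0.707]
force: [-0.5, -0.5, -0.2]
finger_gap: 0.997
```

Run:
```python
from h import *
s=manip.sense(); im=manip.snapshot('wrist')
print(s['t'],s['tcp_pos'],s['finger_gap'],s['force'])
cv2.imwrite('pics/w5c.png',cv2.resize(im[100:290,130:390,::-1],None,fx=3,fy=3,interpolation=cv2.INTER_CUBIC))
im=manip.snapshot('side')
cv2.imwrite('pics/s5.png',im[:,:,::-1]); crop(cv2.imread('pics/s5.png'),180,110,110,110,5,'pics/s5c.png')
```

```text
7.95 [ 0.53466817 -0.27185349  0.21846863] 0.9973474956504147 [-0.52412603 -0.5294685  -0.21683759]
```

View pics/w5c.png

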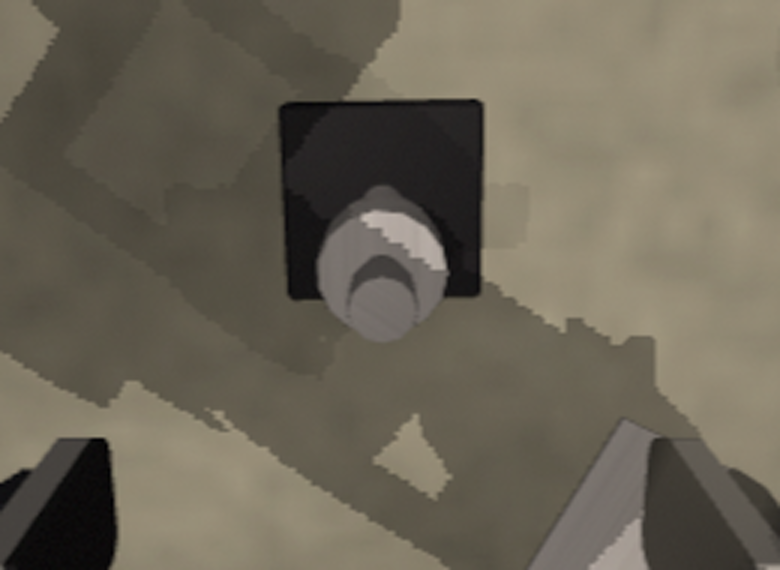

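View pics/s5c.png

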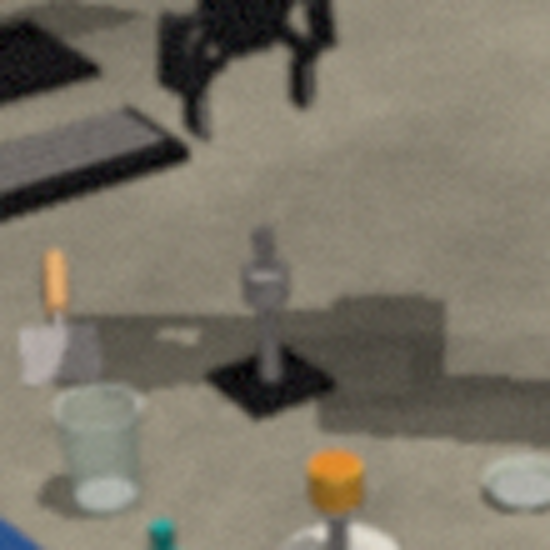

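>>> send_rows([
  [[0,-0.002,0.02,0.02,0.05],[0,-0.006,0.065,0.03,0.2],[0,-0.011,0.115,0.03,0.35],[0,-0.016,0.165,0.03,0.5],[0,-0.021,0.215,0.03,0.65],[0,-0.026,0.265,0.03,0.8],[0,-0.031,0.315,0.03,0.95],[0,-0.036,0.365,0.03,1.1]],
])

```text
t: 9.05
tcp_pos: [0.4971, 0.0955, 0.2475]
tool_rot: [-0.37, 0.603, 0.371, 0.602]
force: [0.6, 0.6, 0.2]
finger_gap: 0.998
```

>>> send_rows([
  [[0,-0.005,0.05,0,0.07],[0,-0.01,0.1,0,0.07],[0,-0.015,0.15,0,0.07],[0,-0.021,0.195,0,0.07],[0,-0.021,0.208,0,0.07],[0,-0.021,0.208,0,0.07],[0,-0.021,0.208,0,0.07]],
])

```text
t: 9.93
tcp_pos: [0.4776, 0.2999, 0.2476]
tool_rot: [-0.39, 0.591, 0.389, 0.59]
force: [-0.5, 0.4, 0.1]
finger_gap: 1.002
```

Run:
```python
from h import *
s=manip.sense(); im=manip.snapshot('wrist')
print(s['t'],s['tcp_pos'],s['finger_gap'],s['force'],s['q'].round(2)); M=R.from_quat(s['tool_rot']).as_matrix();print(M.round(3),np.degrees(np.arctan2(M[1,2],M[0,2])))
K,T=cam('wrist',s); np.savez('w6.npz',K=K,T=T)
cv2.imwrite('pics/w6.png',im[:,:,::-1])
cv2.imwrite('pics/w6c.png',cv2.resize(im[:,:,::-1],None,fx=1.5,fy=1.5,interpolation=cv2.INTER_CUBIC))
```

```text
9.925 [0.47762783 0.29986227 0.24757574] 1.0021149886159413 [-0.45055033  0.37756733  0.09440524] [ 0.36  0.43  1.57 -0.    1.15 -0.8 ]
[[-0.001 -0.919  0.393]
 [-0.001  0.393  0.919]
 [-1.     0.001 -0.001]] 66.83428976363835
```

View pics/w6c.png

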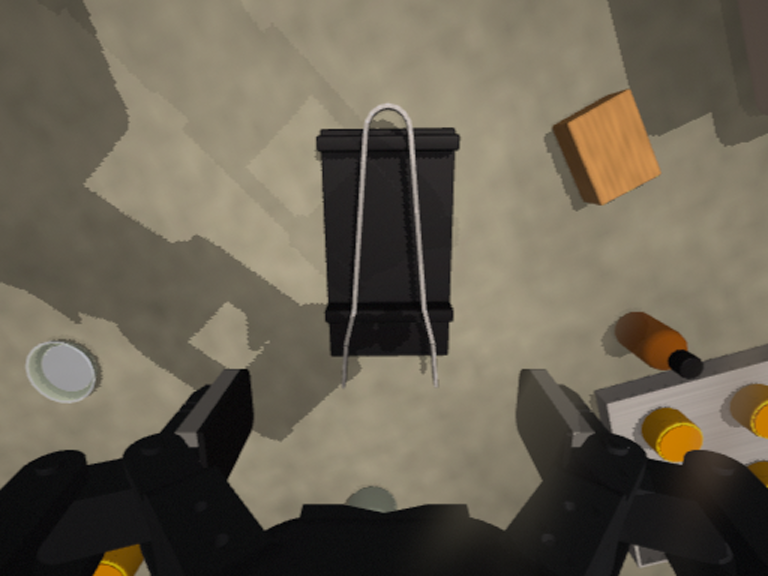

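Run:
```python
from h import *
d=np.load('w6.npz');K,T=d['K'],d['T']
im=cv2.imread('pics/w6.png'); crop(im,205,60,105,205,3.8,'pics/w6d.png')
f=lambda x,y,z=.044:onz(K,T,(x+.5)/1.5-.5,(y+.5)/1.5-.5,z)
bow=f(387,103);tl=f(345,386);tr=f(436,386);m=(tl+tr)/2;v=m-bow;L=np.linalg.norm(v)
print(bow,tl,tr,L,np.linalg.norm(tl-tr),np.degrees(np.arctan2(v[1],v[0])))
print('grip', bow+v/L*.115, m-v/L*.113)
c=[f(322,130,.03),f(457,130,.03)]
for q in [(317,136,.03),(459,136,.03),(327,312,.03),(453,312,.03),(332,355,.006),(448,355,.006)]: print(q,f(*q).round(4))
g=np.array([.481,.300]); a=np.radians(-22.8);
```

```text
[0.37502466 0.34406128 0.044     ] [0.56722084 0.22321055 0.044     ] [0.59771188 0.29476525 0.044     ] 0.22420869236996577 0.07778031628414668 -22.298899539961244
grip [0.48142462 0.30042587 0.044     ] [0.47791684 0.30186444 0.044     ]
(317, 136, 0.03) [0.374  0.2869 0.03  ]
(459, 136, 0.03) [0.4163 0.3858 0.03  ]
(327, 312, 0.03) [0.5044 0.2339 0.03  ]
(453, 312, 0.03) [0.5462 0.3319 0.03  ]
(332, 355, 0.006) [0.5506 0.2139 0.006 ]
(448, 355, 0.006) [0.5928 0.313  0.006 ]
```

View pics/w6d.png

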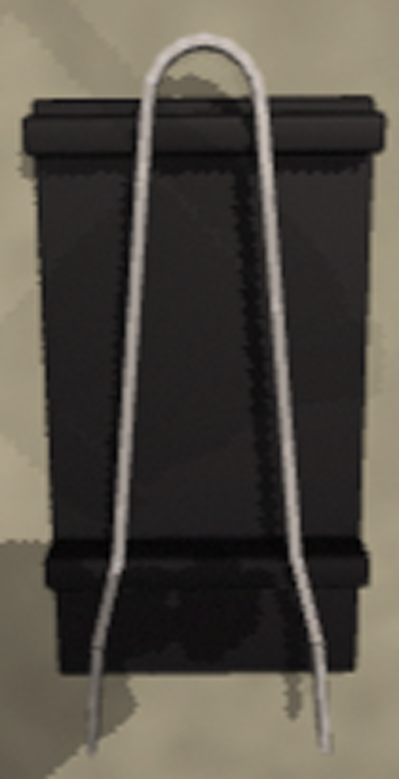

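>>> send_rows([
  [[0,0,0,0,-0.1],[0,0,0,0,-0.28],[0,0,0,0,-0.46],[0,0,0,0,-0.64],[0,0,0,0,-0.82],[0,0,0,0,-1.0],[0,0,0,0,-1.18],[0,0,0,0,-1.36]],
])

```text
t: 10.98
tcp_pos: [0.4783, 0.2995, 0.2478]
tool_rot: [0.071, 0.704, -0.071, 0.703]
force: [-0.1, 1.0, -0.6]
finger_gap: 0.998
```

>>> send_rows([
  [[0,0,0,0,-0.18],[0,0,0,0,-0.36],[0,0,0,0,-0.54],[0,0,0,0,-0.72],[0,0,0,0,-0.9],[0,0,0,0,-1.08],[0,0,0,0,-1.26],[0,0,0,-0.01,-1.44]],
])

```text
t: 11.98
tcp_pos: [0.4789, 0.2997, 0.2385]
tool_rot: [0.518, 0.482, -0.517, 0.482]
force: [-0.0, 0.1, -0.4]
finger_gap: 1.0
```

>>> send_rows([
  [[0,0.002,0.001,-0.02,-0.18],[0,0.002,0.001,-0.05,-0.33],[0,0.002,0.001,-0.08,-0.33],[0,0.002,0.001,-0.08,-0.33],[0,0.002,0.001,-0.08,-0.33]],
])

```text
t: 12.6
tcp_pos: [0.4809, 0.3015, 0.1587]
tool_rot: [0.589, 0.393, -0.588, 0.393]
force: [0.1, 0.4, -0.2]
finger_gap: 1.002
```

Run:
```python
from h import *
s=manip.sense(); im=manip.snapshot('wrist')
print(s['t'],s['tcp_pos'],s['finger_gap'],s['force'],s['q'].round(2)); M=R.from_quat(s['tool_rot']).as_matrix();print(np.degrees(np.arctan2(M[1,2],M[0,2])))
K,T=cam('wrist',s); np.savez('w7.npz',K=K,T=T)
cv2.imwrite('pics/w7.png',im[:,:,::-1])
cv2.imwrite('pics/w7c.png',cv2.resize(im[:,:,::-1],None,fx=1.5,fy=1.5,interpolation=cv2.INTER_CUBIC))
```

```text
12.6 [0.48089262 0.3015119  0.15874441] 1.0017169457872088 [ 0.07573316  0.42955067 -0.24963238] [ 0.36  0.55  1.65 -0.    0.95  2.33]
-112.53819788193229
```

View pics/w7c.png

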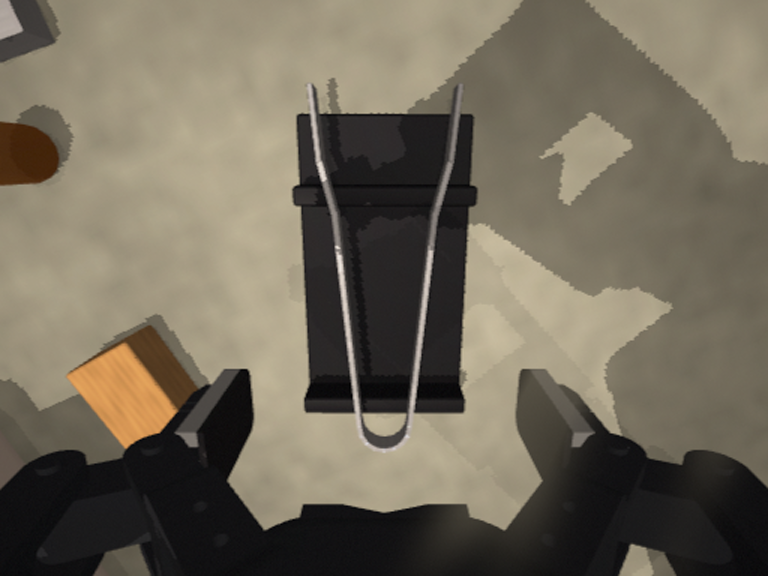

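Run:
```python
from h import *
d=np.load('w7.npz');K,T=d['K'],d['T']
f=lambda x,y,z=.044:onz(K,T,(x+.5)/1.5-.5,(y+.5)/1.5-.5,z)
bow=f(384,450);tl=f(310,86,.046);tr=f(459,86,.046);m=(tl+tr)/2;v=m-bow;L=np.linalg.norm(v)
print(L,np.linalg.norm(tl-tr),np.degrees(np.arctan2(v[1],v[0])))
print('grip', bow+v/L*.115, m-v/L*.113)
```

```text
0.2219081420606256 0.07764813461944844 -22.609244894592962
grip [0.48277021 0.29953915 0.04503646] [0.47714675 0.30188104 0.04498156]
```

>>> send_rows([
  [[0,0,-0.001,-0.03,0],[0,0,-0.001,-0.08,0],[0,0,-0.001,-0.12,0],[0,0,-0.001,-0.138,0],[0,0,-0.001,-0.144,0],[0.2,0,-0.001,-0.144,0],[0.3,0,-0.001,-0.144,0],[0.36,0,-0.001,-0.144,0]],
], grip_force=20)

```text
t: 13.65
tcp_pos: [0.4808, 0.3015, 0.015]
tool_rot: [0.589, 0.393, -0.587, 0.393]
force: [1.0, 1.2, 0.8]
finger_gap: 0.64
```

>>> send_rows([
  [[0.4,0,0,0,0],[0.43,0,0,0,0],[0.45,0,0,0,0],[0.45,0,0,0,0],[0.45,0,0,0,0]],
])

```text
t: 14.28
tcp_pos: [0.4813, 0.3015, 0.0157]
tool_rot: [0.589, 0.393, -0.587, 0.393]
force: [-1.0, -0.4, 8.1]
finger_gap: 0.547
```

Run:
```python
from h import *
s=manip.sense(); im=manip.snapshot('wrist')
print(s['t'],s['tcp_pos'],s['finger_gap'],s['force'],s['ft_torque'])
cv2.imwrite('pics/w8c.png',cv2.resize(im[:,:,::-1],None,fx=1.5,fy=1.5,interpolation=cv2.INTER_CUBIC))
```

```text
14.275 [0.48127745 0.30152155 0.01569784] 0.5466245323086051 [-1.03320956 -0.38623378  8.0948652 ] [-0.05447634  0.02102743 -0.00664088]
```

View pics/w8c.png

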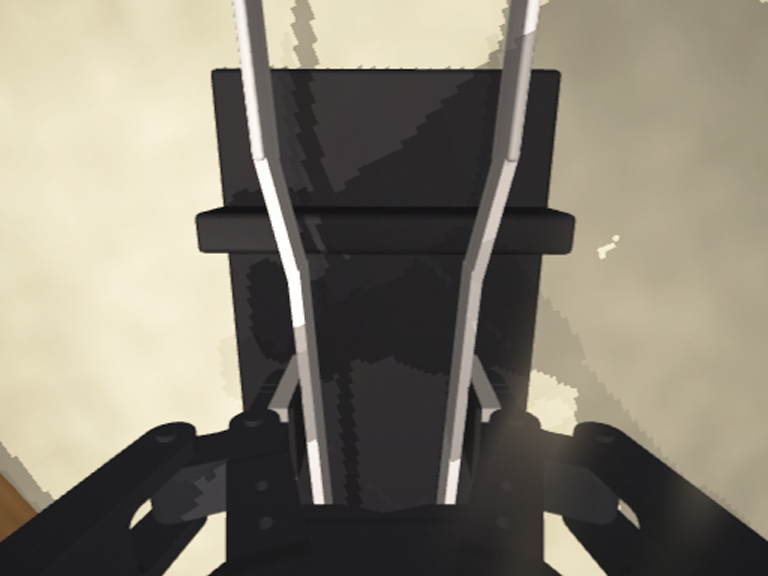

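>>> send_rows([
  [[0.45,0,0,0.003,0],[0.45,0,0,0.008,0],[0.45,0,0,0.02,0],[0.45,0,0,0.04,0],[0.45,0,0,0.065,0],[0.45,0,0,0.09,0],[0.45,0,0,0.105,0],[0.45,0,0,0.105,0]],
])

```text
t: 15.32
tcp_pos: [0.4806, 0.3013, 0.1201]
tool_rot: [0.589, 0.393, -0.587, 0.393]
force: [0.6, 0.7, -1.3]
finger_gap: 0.552
```

Run:
```python
from h import *
s=manip.sense(); im=manip.snapshot('wrist')
print(s['t'],s['tcp_pos'],s['finger_gap'],s['force'],s['ft_torque'])
K,T=cam('wrist',s); np.savez('w9.npz',K=K,T=T)
cv2.imwrite('pics/w9c.png',cv2.resize(im[:,:,::-1],None,fx=1.5,fy=1.5,interpolation=cv2.INTER_CUBIC))
im=manip.snapshot('side')
cv2.imwrite('pics/s9.png',im[:,:,::-1]); crop(cv2.imread('pics/s9.png'),270,130,130,140,5,'pics/s9c.png')
```

```text
15.325 [0.48058738 0.30127211 0.1200607 ] 0.5522932656320295 [ 0.55086198  0.65757851 -1.30538442] [-0.0203421   0.04522046  0.0386995 ]
```

View pics/w9c.png

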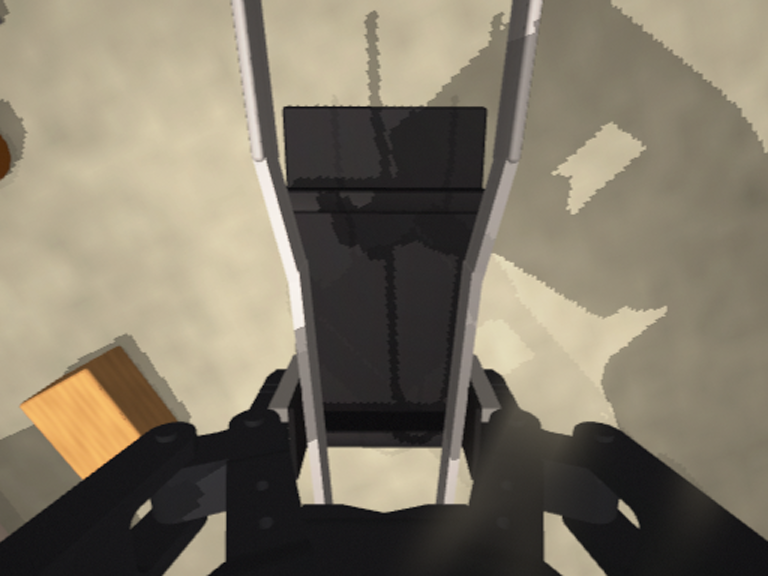

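View pics/s9c.png

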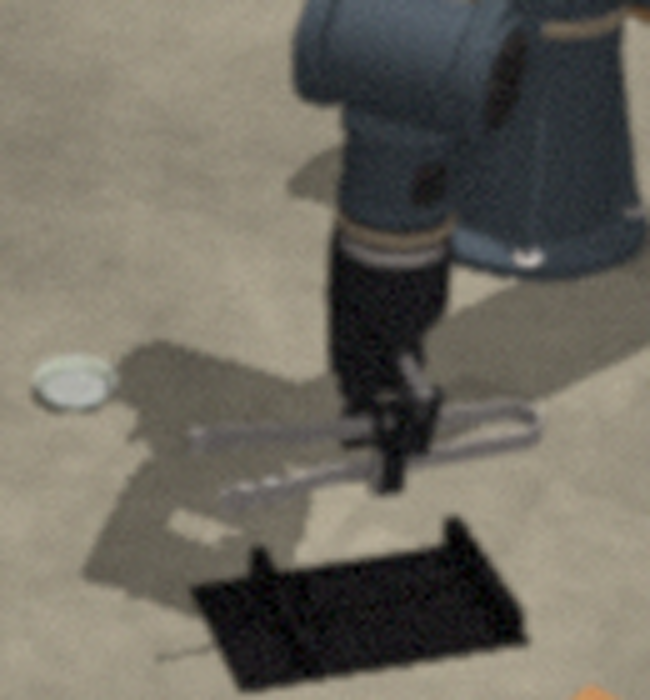

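>>> send_rows([
  [[0.45,0.003,-0.015,0.005,0],[0.45,0.01,-0.045,0.01,0],[0.45,0.02,-0.087,0.01,0],[0.45,0.03,-0.13,0.01,0],[0.45,0.04,-0.173,0.01,0],[0.45,0.049,-0.216,0.01,0],[0.45,0.058,-0.255,0.01,0],[0.45,0.064,-0.28,0.01,0]],
])

```text
t: 16.42
tcp_pos: [0.5438, 0.0181, 0.1282]
tool_rot: [-0.588, -0.392, 0.589, -0.392]
force: [0.5, -0.6, -1.2]
finger_gap: 0.552
```

>>> send_rows([
  [[0.45,0.002,-0.01,0,0],[0.45,0.003,-0.014,0,0],[0.45,0.003,-0.014,0,0],[0.45,0.003,-0.014,0,0]],
])

```text
t: 16.92
tcp_pos: [0.5465, 0.008, 0.1288]
tool_rot: [-0.587, -0.394, 0.588, -0.393]
force: [-0.2, -0.0, -0.5]
finger_gap: 0.55
```

Run:
```python
from h import *
s=manip.sense(); im=manip.snapshot('wrist')
print(s['t'],s['tcp_pos'],s['finger_gap'],s['force'],s['ft_torque'])
K,T=cam('wrist',s); np.savez('w10.npz',K=K,T=T)
print(proj(K,T,[[.633,-.0285,.09],[.633,-.0285,.008]])*1.5)
cv2.imwrite('pics/w10c.png',cv2.resize(im[:,:,::-1],None,fx=1.5,fy=1.5,interpolation=cv2.INTER_CUBIC))
```

```text
16.925 [0.54648512 0.00798769 0.12876346] 0.5496827341975578 [-0.15224514 -0.03502966 -0.47687525] [ 0.02001516 -0.0260384  -0.00495054]
[[383.04642919  99.09561948]
 [383.19868366 118.48057441]]
```

View pics/w10c.png

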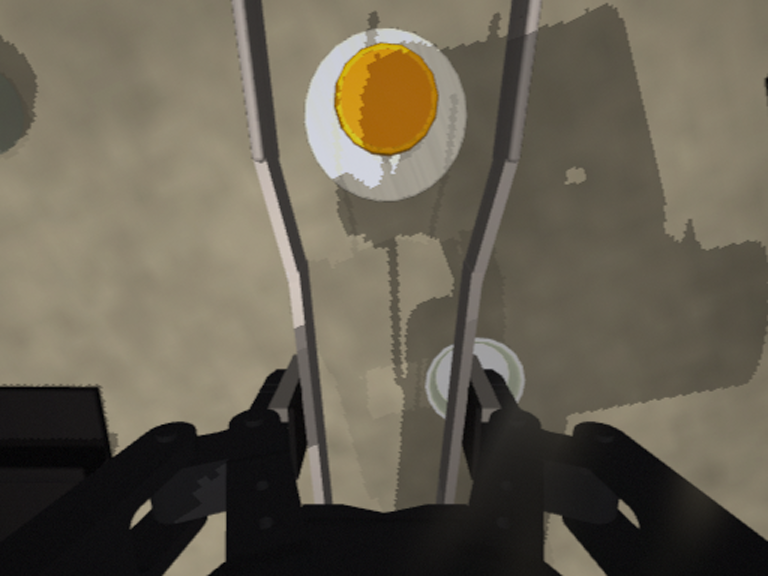

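>>> send_rows([
  [[0.45,0,0,-0.01,0],[0.45,0,0,-0.03,0],[0.45,0,0,-0.05,0],[0.45,0,0,-0.066,0],[0.45,0,0,-0.073,0],[0.45,0,0,-0.075,0],[0.45,0,0,-0.075,0]],
])

```text
t: 17.85
tcp_pos: [0.5472, 0.007, 0.0541]
tool_rot: [0.588, 0.393, -0.588, 0.393]
force: [0.4, 0.7, -1.3]
finger_gap: 0.548
```

Run:
```python
from h import *
s=manip.sense(); im=manip.snapshot('wrist')
print(s['t'],s['tcp_pos'],s['finger_gap'],s['force'],s['ft_torque'])
cv2.imwrite('pics/w11c.png',cv2.resize(im[:,:,::-1],None,fx=1.5,fy=1.5,interpolation=cv2.INTER_CUBIC))
im=manip.snapshot('side')
cv2.imwrite('pics/s11.png',im[:,:,::-1]); crop(cv2.imread('pics/s11.png'),200,130,140,120,5,'pics/s11c.png')
```

```text
17.85 [0.54724757 0.00695955 0.05407713] 0.5478262462106614 [ 0.39809768  0.68418514 -1.30099413] [ 0.04879303  0.01286554 -0.0214683 ]
```

View pics/w11c.png

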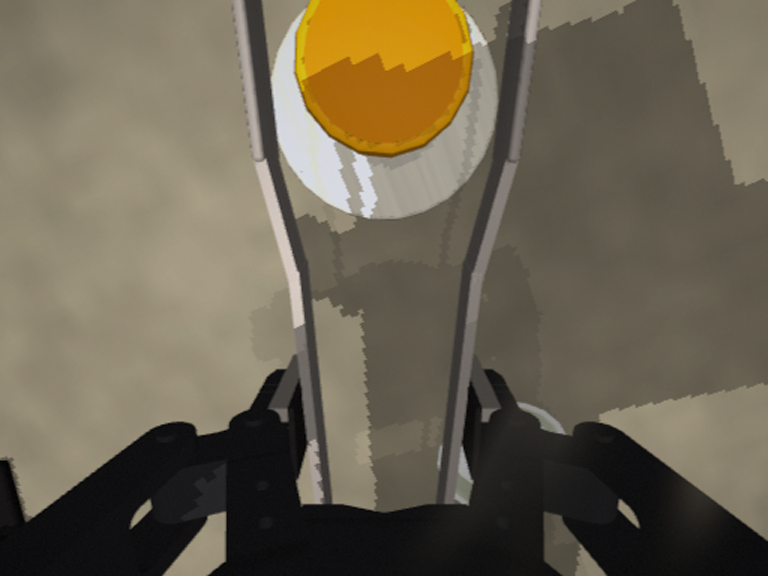

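View pics/s11c.png

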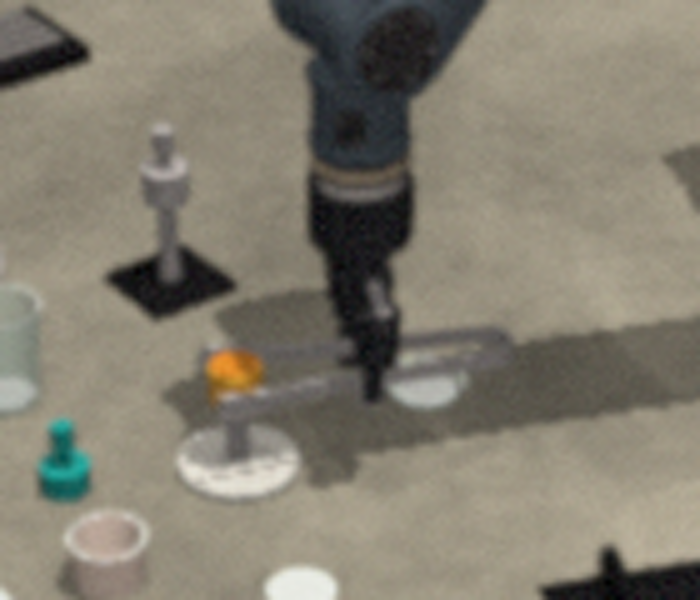

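>>> send_rows([
  [[0.5,0,0,0,0],[0.53,0,0,0,0],[0.56,0,0,0,0],[0.6,0,0,0,0],[0.7,0,0,0,0],[1,0,0,0,0],[1,0,0,0,0],[1,0,0,0,0]],
], grip_force=22)

```text
t: 18.95
tcp_pos: [0.547, 0.007, 0.0538]
tool_rot: [0.588, 0.393, -0.588, 0.393]
force: [0.0, -0.4, -0.8]
finger_gap: 0.415
```

Run:
```python
from h import *
s=manip.sense(); im=manip.snapshot('wrist')
print(s['t'],s['tcp_pos'],s['finger_gap'],s['force'],s['ft_torque'])
cv2.imwrite('pics/w12c.png',cv2.resize(im[:,:,::-1],None,fx=1.5,fy=1.5,interpolation=cv2.INTER_CUBIC))
```

```text
18.95 [0.54697185 0.00697915 0.05382498] 0.41504251919180146 [ 0.04302893 -0.36853803 -0.76390116] [ 0.02573111 -0.01324539 -0.00245296]
```

View pics/w12c.png

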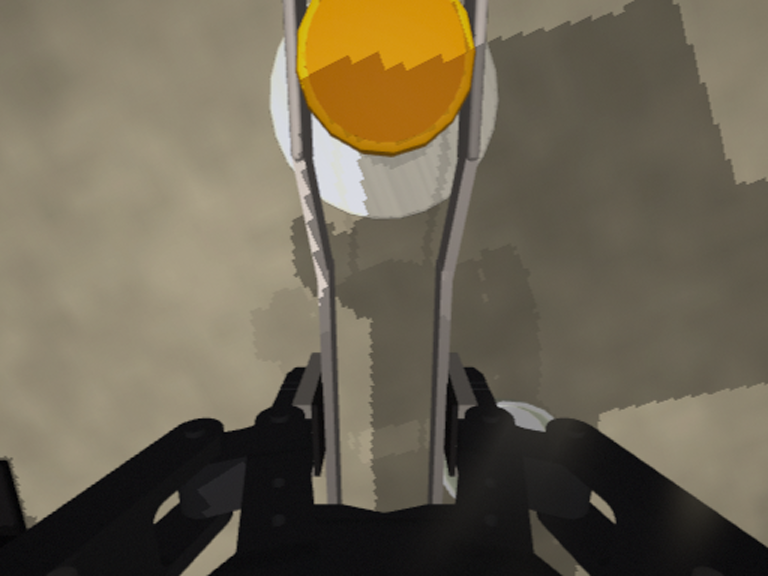

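Tips are closed on the cake (gap 0.415 ≈ 35–36 mm). Now a gentle lift.

>>> send_rows([
  [[1,0,0,0,0],[1,0,0,0.002,0],[1,0,0,0.006,0],[1,0,0,0.014,0],[1,0,0,0.026,0],[1,0,0,0.04,0],[1,0,0,0.055,0],[1,0,0,0.07,0]],
])

```text
t: 20.0
tcp_pos: [0.5471, 0.007, 0.1252]
tool_rot: [0.588, 0.393, -0.588, 0.393]
force: [0.1, 0.8, -1.5]
finger_gap: 0.418
```

>>> send_rows([
  [[1,0,0,0.012,0],[1,0,0,0.022,0],[1,0,0,0.03,0],[1,0,0,0.033,0],[1,0,0,0.033,0],[1,0,0,0.033,0],[1,0,0,0.033,0],[1,0,0,0.033,0]],
])

```text
t: 21.0
tcp_pos: [0.5468, 0.007, 0.1565]
tool_rot: [-0.588, -0.393, 0.588, -0.393]
force: [-0.5, -0.0, -1.1]
finger_gap: 0.416
```

Run:
```python
from h import *
s=manip.sense(); im=manip.snapshot('wrist')
print(s['t'],s['tcp_pos'],s['finger_gap'],s['force'],s['ft_torque'])
cv2.imwrite('pics/w13c.png',cv2.resize(im[:,:,::-1],None,fx=1.5,fy=1.5,interpolation=cv2.INTER_CUBIC))
im=manip.snapshot('side')
cv2.imwrite('pics/s13.png',im[:,:,::-1]); crop(cv2.imread('pics/s13.png'),190,110,140,120,5,'pics/s13c.png')
im=manip.snapshot('top')
cv2.imwrite('pics/t13.png',im[:,:,::-1]); crop(cv2.imread('pics/t13.png'),115,140,230,125,3.4,'pics/t13c.png')
```

```text
21.0 [0.54677155 0.00701488 0.15653137] 0.4161471364762283 [-0.46190438 -0.04185257 -1.11001983] [-0.01025237 -0.01117189 -0.00493977]
```

View pics/w13c.png

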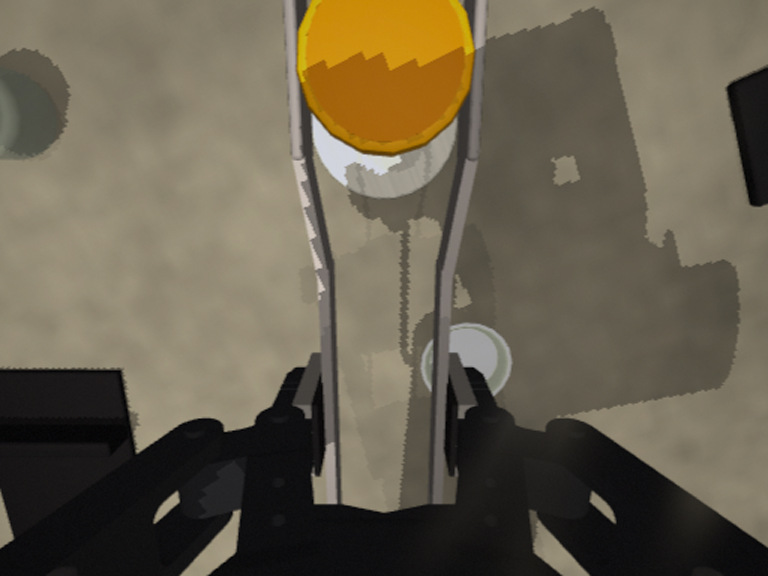

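View pics/s13c.png

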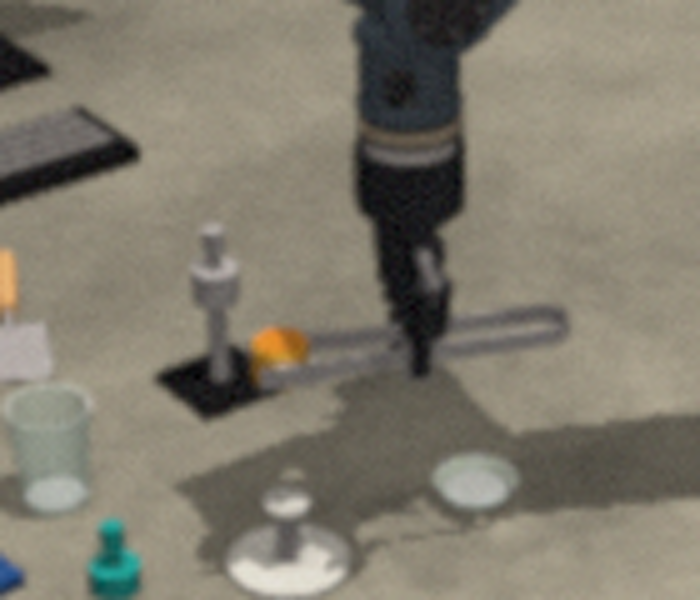

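View pics/t13c.png

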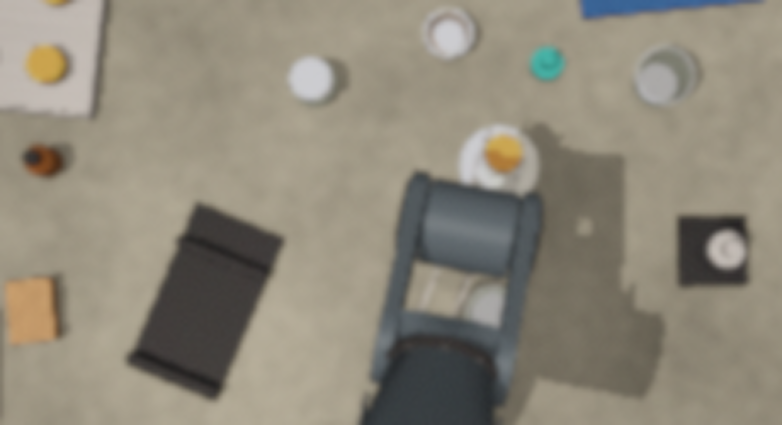

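Run:
```python
from h import *
s=manip.sense(); print(s['t'],np.abs(s['qd']).max(),s['finger_gap'])
print(manip.sign_off())
```

```text
21.15 0.0008389729751908399 0.4204470297000072
the job is handed in; nothing more can be done
None
```

I finished the job and handed it in at 21.2 s of the 54 s allowed. The sign-off gives no verdict, so what follows rests on my own checks.

- **Weight:** I took the steel weight on the cake, not the turquoise decoy at top-image pixel (276,158). I lifted it by its knob, set it on the stand until the stand carried it, then let go. I checked it close up with the wrist and side cameras just after letting go, and again in the last side and top views. It stands upright and looks centred on the narrow top.
- **Tongs and cake:** I gripped the tongs from above and carried them open, then lowered the tips either side of the cake and closed with 22 N. The gripper opening reads about 35 mm, against 36 mm expected for tongs closed on the cake. I then raised everything 10 cm.
- **Last checks:** The cake sits between the tip plates exactly as it did when gripped, with no slip seen. Its centre is about 11–12 cm above the pedestal top. The gripper stayed about 9 cm from the cake, and the arm was at rest.
- **Bystanders:** The dish, jar, cup, beaker, dropper and box look unmoved. I did not measure any of them. The spatula shows partly, and looks in place, in the side view only.

**Disagreements:**
- The top and side cameras differed by up to about 4 mm on the distance from pedestal to stand. I went by the wrist camera for placing the weight.
- The grip point estimated from the tips and from the bow of the tongs differed by up to 6 mm along their length. I used the average.

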